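# Set the feed selector lever to the vial's slot

### The arm

A 6-joint arm with a two-finger parallel gripper is mounted at the origin on a cart in front of the work surface, level with it; the furniture and walls round the work are solid. World frame = base frame: x ahead of the robot, y to its left, z up, the work surface at z = 0. Lengths are in m, angles in degrees, forces in N, time in s.
With the tool pointing down it reaches from about 0.275 to 0.75 m from the base axis. Payload 10.2 kg.
Tool frame: the origin (TCP) lies midway between the tips of the shut fingers; the grasp point (between the pads) lies 19 mm behind it (robot.tcp_to_grasp is the distance from the TCP to the grasp point, in m); z points along the fingers, y is the direction in which the jaws open and shut (so a half turn about z gives the same grasp; the last joint's range is limited). The gripper opens to 88 mm and grips with 3 to 60 N. Pads are 18 mm wide; open, the fingers measure 123 mm over their backs; the gripper's body (75 mm by 187 mm) begins 45 mm behind the grasp point.
Start: joints at [56.757, 17.928, 85.812, -0, 76.261, -12.8], TCP at [0.183, 0.492, 0.239] pointing down, gripper open.
Joint ranges: [-168.41, 168.41], [-55.51, 124.54], [10.69, 146.95], [-70.63, 250.63], [1, 178], [-165.06, 165.06]. Speed limits (degrees/s): [136.94, 136.94, 172.46, 180, 180, 180].

### API

Orientations are given as [roll, pitch, yaw] about the fixed x, y, z axes, in that order (R = Rz(yaw) Ry(pitch) Rx(roll)).
In Python, from rig import robot gives the robot as it stands. The module is installed in compiled form; this text tells all that it offers.
- The arm moves only by the tool jog_arm, never from a script. Its argument "plan" is a list of rows, each a list of 6 numbers: the shift along the tool's x, y, z in mm, then the turn, a rotation vector about the tool's x, y, z in rad. In form: [[tx, ty, tz, wx, wy, wz], ...]. A call has 1 to 8 rows; each row is the pose to reach, as a shift and turn from the pose commanded when the call began, along the tool's axes at that moment; what a row does not reach only later rows make up. A row lasts 1/8 s, in which the tool goes at most 62.5 mm and 10.7 degrees, less where a joint would pass 70% of its speed; a pose out of reach is approached as far as the arm can. A call with a gripper value outside its range is refused whole. "jaw" is the opening in per cent of the stroke, from 0 (shut) to 100 (fully open), set as the call begins (left out, the last holds). The fingers move at their own pace and stop on an object; "force" is the grip in N (left out, the last holds). Time passes only in rows, so rows that repeat a pose let the fingers close. It gives the time, the measured TCP pose, the force and the opening at its end, in the units of the state.
- robot.get_state(): the state, without advancing time (a new reading comes with each control period).
- robot.read_camera(name): name is "side" or "top" or "wrist"; returns (picture, depth): 420x560x3 uint8, red, green, blue; 420x560 float32, m along the optical axis (not along the pixel's ray), 0 where there is no reading.
- robot.calibration(name): a dict with "fx", "fy", "cx", "cy" (pixels), "R" (3x3) and "t" (3): a world point X has camera coordinates R X + t; the wrist camera has in their place "mount" (4x4, takes a point from camera to tool coordinates, whose origin is the TCP and whose axes are the flange's). Camera axes: x right, y down, z forward; pixel columns grow to the right and rows downward; lengths in m; the calibration is good to about 2 mm. The wrist camera is an equidistant fisheye: a pixel r from the principal point sees the ray r / f radians off the axis. A picture is of the moment at which its call begins: read the wrist's pose just before it. calibration takes no time and is no camera call.
- robot.close_job(): hands the job in, once; it reports no verdict.
The state is a dict: "time": time; "joint_positions": joint angles; "joint_velocities": joint speeds; "effort": joint torques, N m; "tool_pos": TCP position; "tool_rot": TCP orientation; "force": force on the tool from outside, world axes, zero at the start; "torque": the same for the moment, N m; "width": finger opening in m.
Only numpy, scipy, OpenCV 4.12 (cv2) and the standard library are available. Lean on these libraries where they do the work, as an engineer would, in place of code of your own. Each camera call takes 0.05 s, during which the arm holds its last target.

### The job

The feed selector's lever stands in the near right slot of its H-shaped gate. Push it gently with the fingertips, without gripping it, out of that slot, along the cross channel to the left side, and fully home into the left slot beside the dock in which the capped vial stands (the far or the near one; the other dock holds only a low steel plug). Do not let the lever enter any other slot on the way, and leave the vial, the plug, the dish and the marker where they are.

Things in the scene. Friction and masses are not known exactly. Their poses are not given: they have to be found in the camera images.
- selector: Feed selector fixed to the bench: white housing 160 (x) x 130 (y) x 90 mm high; along its left side a grey bottle shelf, 150 x 52 mm, 40 mm high, out to y = +117 mm. Origin: centre of the housing's underside, on the bench. Its x axis points to its far side, y to its left, z up; it may be turned by up to 20 degrees. In its top lies the gate, out of which the lever rises.
- gate (a point): Centre of the top of the aluminium gate plate, 90 mm up, right above the selector's origin; same axes. Its cut-out is an H: a cross channel along y at x = 0, and at y = +22 mm (left) and -22 mm (right) a slot to the far side (+x) and one to the near side (-x). The stem's axis can go 26 mm along a slot. Channels are 13 mm wide; the tongues between slots have corners rounded 5 mm.
- lever: The lever: steel stem, 10 mm thick, with a black ball of 38 mm diameter on top and an 18 mm collar, 12 mm high, just below the ball. Origin at its pivot inside the housing, 14 mm above the bench on the selector's vertical axis; its z axis runs up the stem, the ball's centre is 150 mm along it. It only tilts; it cannot be lifted.
- ball (a point): Centre of the lever's ball: 164 mm above the bench with the lever upright, about 150 mm at the end of a slot. In the selector's frame it lies at about x = +-50 mm, y = +-41 mm at the ends of the slots, and at y = +-43 mm at the ends of the cross channel.
- lever_fore (a joint): Tilt of the lever to the selector's far side, rad: 0 in the cross channel, about +0.34 at the end of a far slot, -0.34 at the end of a near slot. About 2 N at the ball moves it; no spring, it stays where it is left. With t = lever_fore, u = lever_side the ball's centre is at (0.15 cos u sin t, 0.15 sin u, 0.014 + 0.15 cos u cos t) m in the selector's frame.
- lever_side (a joint): Tilt of the lever towards the selector's left, rad: about +0.28 to +0.29 in the left slots, -0.28 to -0.29 in the right slots, 0 midway. Same friction as lever_fore.
- dock_far (a point): Centre of the floor of the far dock: a round hole 34 mm wide, 8 mm deep in the top of the bottle shelf; 32 mm above the bench, 42 mm towards the far side and 91 mm to the left of the selector's origin. It belongs to the far left slot.
- dock_near (a point): Same for the near dock, 42 mm towards the near side. It belongs to the near left slot.
- vial_mid (a point): Point on the axis of the loose white vial with a green screw cap, 30 mm above its underside; the vial is 29 mm wide, 61 mm high and stands upright in one of the two docks, top 93 mm above the bench.
- plug_mid (a point): Middle of the loose steel plug (29 mm wide, 28 mm high, with a small knob) that sits in the other dock, top 60 mm above the bench.
- petri: Loose closed petri dish, 92 mm wide, 15 mm high, flat on the bench right of the selector. Origin at the centre of its underside.
- marker: Loose marker pen, 133 mm long, 15 mm thick, on the bench left of the selector. Origin at the middle of its underside; it lies along its y axis.
Things that resemble listed ones, but are neither listed nor needed, are in the scene too. Leave any black, brown or red look-alike of the part that bears vial_mid alone.

How it is judged:
By the outcome, as a careful person would: the job done as asked, in the order asked, and still so for the second after the job is handed in, with the robot touching nothing.
It also fails if it takes over 64 s, if anything falls off the work surface, if the arm or the gripper's body presses on something with over 40 N, if the wrist force passes 120 N, or if a joint passes its speed limit or range.

## Working session

There is one attempt and no reset: what is moved stays moved. The work goes in short steps, Python scripts to look and compute and a tool call to move; the robot and the scene stay as the last step left them, time stands still between calls to the robot, and variables do not carry over. Pictures are saved under pics/ and viewed, and the job is handed in when it is done.

Besides the shell and the picture viewer there is one more tool, called after "Call:" as name(argument=value, ...), one argument or row to a line, values as JSON. jog_arm: Moves the arm, as the interface text tells. Its arguments: {"type":"object","properties":{"plan":{"type":"array","items":{"type":"array","items":{"type":"number"}}},"jaw":{"type":"number"},"force":{"type":"number"}},"required":["plan"]}

```bash
mkdir -p pics
cat > h.py <<'E'
from rig import robot
import numpy as np, cv2
def snap(n,f):
    p,d=robot.read_camera(n); cv2.imwrite('pics/'+f+'.png',p[:,:,::-1]); np.savez('pics/'+f,p=p,d=d); return p,d
E
python3 - <<'E'
from h import *
print(robot.get_state())
for n in('top','side'):
    snap(n,n+'1'); print(n,robot.calibration(n))
E
```

```text
{'time': 0.0, 'joint_positions': array([ 5.67582083e+01,  1.79589901e+01,  8.58538557e+01, -9.61334712e-04,
        7.62615455e+01, -1.27987015e+01]), 'joint_velocities': array([-0.01117183, -0.06571031, -0.11173069,  0.05181006, -0.08383628,
       -0.00323032]), 'effort': array([ 1.02870825e-03, -4.02201498e+01, -2.52273345e+01,  6.94607059e-02,
        3.51592968e-02, -1.42889567e-04]), 'tool_pos': array([0.18323463, 0.49171836, 0.23816614]), 'tool_rot': array([-1.79927250e+02, -1.55692816e-02,  1.59557129e+02]), 'force': array([-0.72424711, -0.38115906,  0.72261634]), 'torque': array([ 0.01155444, -0.01974671,  0.00711153]), 'width': 0.08799499559674881}
top {'fx': 515.857800869233, 'fy': 515.857800869233, 'cx': 276.7853662281542, 'cy': 205.6930444880385, 'R': array([[-0.02598539, -0.99956654,  0.01383838],
       [-0.99381013,  0.0243351 , -0.10839386],
       [ 0.10801011, -0.01656938, -0.99401171]]), 't': array([-0.15289944,  0.61277757,  1.05200017])}
side {'fx': 397.226391956405, 'fy': 397.226391956405, 'cx': 286.73697179621, 'cy': 211.30114479674234, 'R': array([[-0.99924551, -0.03881557, -0.00132872],
       [-0.0193276 ,  0.52665066, -0.84986206],
       [ 0.03368765, -0.84919517, -0.52700352]]), 't': array([0.59203718, 0.19544865, 0.79091748])}
```

View pics/top1.png

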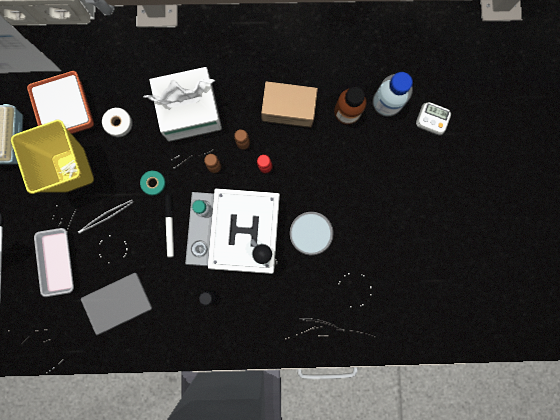

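View pics/side1.png

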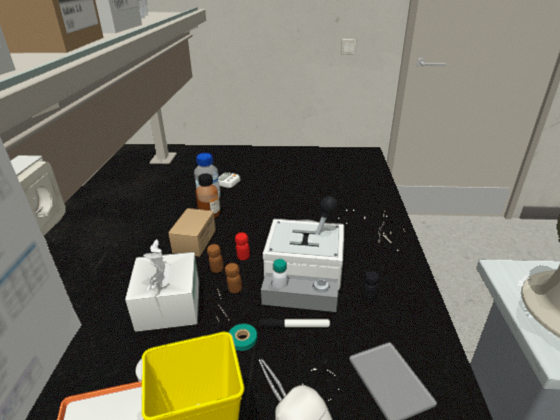

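The top view shows the vial (green cap, about (200,207)) in the far dock and the plug at (199,248) in the near one. The ball is near-right at (262,254), and image up is far. The target is therefore the far left slot. Next I measure the selector pose.

```bash
cat >> h.py <<'E'
def ray(n,u,v,z):
    c=robot.calibration(n); R,t=c['R'],c['t']
    o=-R.T@t; d=R.T@np.array([(u-c['cx'])/c['fx'],(v-c['cy'])/c['fy'],1])
    return o+d*(z-o[2])/d[2]
def cloud(n,d):
    c=robot.calibration(n); v,u=np.mgrid[:420,:560]
    P=np.stack([(u-c['cx'])/c['fx']*d,(v-c['cy'])/c['fy']*d,d],-1)-c['t']
    return P@c['R']
E
python3 - <<'E'
from h import *
q=np.load('pics/top1.npz'); p,d=q['p'],q['d']; P=cloud('top',d)
roi=np.zeros((420,560),bool); roi[180:285,180:290]=1
m=roi&(P[...,2]>.08)&(P[...,2]<.1)&(d>0)&(p.min(2)>150)
m=m.astype('uint8'); n,l,s,_=cv2.connectedComponentsWithStats(m); k=1+s[1:,4].argmax()
c=cv2.findContours((l==k).astype('uint8'),cv2.RETR_EXTERNAL,cv2.CHAIN_APPROX_NONE)[0][0]
r=cv2.minAreaRect(c); b=cv2.boxPoints(r); W=np.array([ray('top',*x,.09) for x in b]); print(b,W,W.mean(0),np.linalg.norm(np.diff(W,axis=0),axis=1))
print('plate z',np.median(P[...,2][l==k]))
# shelf cloud
# ball
bm=(roi&(P[...,2]>.13)).astype('uint8'); print('high px',bm.sum())
(u,v),rr=cv2.minEnclosingCircle(np.argwhere(bm)[:,::-1].astype('float32')); print('ball',u,v,rr,ray('top',u,v,.15),P[bm>0][:,2].max())
hsv=cv2.cvtColor(p,cv2.COLOR_RGB2HSV)
g=roi&(hsv[...,0]>70)&(hsv[...,0]<95)&(hsv[...,1]>120); a=np.argwhere(g).mean(0); print('cap',a,ray('top',a[1],a[0],.09),np.median(P[g][:,2]))
im=cv2.resize(p[170:290,170:300],None,fx=5,fy=5); cv2.imwrite('pics/z1.png',im[:,:,::-1])
E
```

```text
[[207.1951  267.8663 ]
 [213.12143 187.86086]
 [278.61392 192.71216]
 [272.6876  272.7176 ]] [[ 0.48299707 -0.02726958  0.09      ]
 [ 0.64169074 -0.04091838  0.09      ]
 [ 0.62873636 -0.17172908  0.09      ]
 [ 0.47014469 -0.1558685   0.09      ]] [ 0.55589222 -0.09894639  0.09      ] [0.15927953 0.13145058 0.1593828 ]
plate z 0.09087903666302069
high px 377
ball 237.5057373046875 235.327880859375 63.79694366455078 [ 0.54232387 -0.09162946  0.15      ] 1.1142376887711472
cap [207.60740741 199.87407407] [ 0.60259527 -0.01407122  0.09      ] 0.0937909402612063
```

View pics/z1.png

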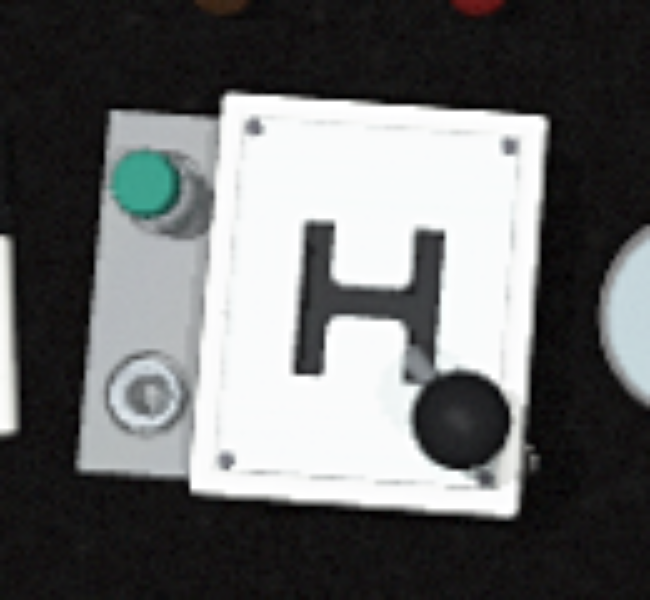

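```bash
cat >> h.py <<'E'
from scipy.spatial.transform import Rotation as Ro
YAW=-5.3; C=np.array([.5559,-.0989])
def sel2w(x,y,z):
    a=np.radians(YAW); c,s=np.cos(a),np.sin(a)
    return np.array([C[0]+(c*x-s*y)/1e3,C[1]+(s*x+c*y)/1e3,z/1e3])
def w2sel(w):
    a=np.radians(YAW); c,s=np.cos(a),np.sin(a); d=np.array(w)[:2]-C
    return np.array([c*d[0]+s*d[1],-s*d[0]+c*d[1],w[2]])*1e3
def shift(x,y,z):
    s=robot.get_state(); T=Ro.from_euler('xyz',s['tool_rot'],degrees=True)
    Tt=Ro.from_euler('xyz',[180,0,180+YAW],degrees=True)
    return np.round((T.inv().apply(sel2w(x,y,z)-s['tool_pos'])*1e3),1),np.round((T.inv()*Tt).as_rotvec(),4),w2sel(s['tool_pos']),s['force']
E
python3 - <<'E'
from h import *
q=np.load('pics/top1.npz'); p,d=q['p'],q['d']
m=np.zeros((420,560),'uint8'); m[240:268,248:276]=(p[240:268,248:276].max(2)<60)
n,l,s,_=cv2.connectedComponentsWithStats(m); k=1+s[1:,4].argmax()
(u,v),rr=cv2.minEnclosingCircle(np.argwhere(l==k)[:,::-1].astype('float32')); print(u,v,rr,w2sel(ray('top',u,v,.15)))
print(w2sel(ray('top',200,207.5,.09)),w2sel(ray('top',199,248.5,.06)))
# gate slot: dark region H centre
mm=np.zeros((420,560),'uint8'); mm[205:250,225:262]=(p[205:250,225:262].max(2)<110)
n,l,s,_=cv2.connectedComponentsWithStats(mm); k=1+s[1:,4].argmax(); print(s[k])
for u,v in((233.5,214),(257,216),(231.5,245),(244.5,230)): print(w2sel(ray('top',u,v,.09)))
print(shift(-110,-41,240))
E
```

```text
261.6643981933594 253.47259521484375 9.671793937683105 [-44.83364407 -41.34808812 150.        ]
[38.89144375 88.54730277 90.        ] [-41.91535995  87.92124713  60.        ]
[229 214  30  31 407]
[30.43967159 21.0382305  90.        ]
[ 29.61819059 -25.91994201  90.        ]
[-31.24628141  20.33018481  90.        ]
[ 0.10700464 -3.13859435 90.        ]
(array([-460. , -491.6,   -1.3]), array([-0.001 , -0.0004, -0.2643]), array([-425.59406623,  553.700426  ,  238.24279583]), array([-0.17799595, -0.63726396,  0.80910499]))
```

Call:
jog_arm(
  plan=[
    [-460,-490,0,0,0,-0.264],
    [-460,-490,0,0,0,-0.264],
    [-460,-490,0,0,0,-0.264],
    [-460,-490,0,0,0,-0.264],
    [-460,-490,0,0,0,-0.264],
    [-460,-490,0,0,0,-0.264],
    [-460,-490,0,0,0,-0.264],
    [-460,-490,0,0,0,-0.264],
  ],
  jaw=0,
  force=10,
)

```text
time: 1.1
tool_pos: [0.3754, 0.033, 0.2388]
tool_rot: [180.0, 0.0, 174.7]
force: [0.8, 0.4, 0.2]
width: 0.0102
```

```bash
sed -i 's/^YAW=.*/YAW=-5.3; C=np.array([.5558,-.1004])/' h.py
python3 - <<'E'
from h import *
print(shift(-110,-41,240)); print(robot.get_state())
E
```

```text
(array([ -82.1, -157.1,   -1.2]), array([ 0.0001,  0.0004, -0.0006]), array([-191.99043649,  116.17212845,  238.82855682]), array([0.81684358, 0.35926537, 0.16510428]))
{'time': 1.1, 'joint_positions': array([-1.29593924e+01, -1.36980600e+00,  1.08347806e+02,  1.15110307e-02,
        7.29983647e+01, -9.76261993e+01]), 'joint_velocities': array([-69.65752717,  16.41925697, -15.65318531,  -0.11706285,
        -0.96515102, -69.20102794]), 'effort': array([  6.99895576, -26.77121043, -22.56040871,  -0.17317765,
         0.29140684,   1.54491261]), 'tool_pos': array([0.37536127, 0.03300973, 0.23882856]), 'tool_rot': array([1.79992225e+02, 2.48873044e-02, 1.74663442e+02]), 'force': array([0.81684358, 0.35926537, 0.16510428]), 'torque': array([ 0.06839137,  0.02547932, -0.01903859]), 'width': 0.010177993503924494}
```

Call:
jog_arm(
  plan=[
    [-40,-60,0,0,0,0],
    [-60,-110,0,0,0,0],
    [-80,-140,0,0,0,0],
    [-80,-140,0,0,0,0],
    [-80,-140,0,0,0,0],
  ],
)

```text
time: 1.72
tool_pos: [0.4413, -0.1109, 0.2385]
tool_rot: [180.0, -0.0, 174.7]
force: [-0.5, -0.0, -0.6]
width: 0.0003
```

Run:
```python
from h import *
print(shift(-110,-41,138));
```

```text
(array([ -3.1, -20. , 100.5]), array([ 0.0005, -0.0007,  0.0001]), array([-113.0140056 ,  -21.05661962,  238.53928196]), array([-0.45605002, -0.0248222 , -0.59737241]))
```

Call:
jog_arm(
  plan=[
    [0,-20,30,0,0,0],
    [0,-20,80,0,0,0],
    [0,-20,100,0,0,0],
    [0,-20,100,0,0,0],
    [0,-20,100,0,0,0],
  ],
)

```text
time: 2.35
tool_pos: [0.4403, -0.1313, 0.14]
tool_rot: [-180.0, 0.1, 174.7]
force: [0.2, -0.8, 0.2]
width: 0.0005
```

Run:
```python
from h import *
print(shift(-110,-41,138)); snap('wrist','w1');snap('top','top2')
p,_=robot.read_camera('top')
im=cv2.resize(p[170:290,170:300],None,fx=5,fy=5); cv2.imwrite('pics/z2.png',im[:,:,::-1])
```

```text
(array([-2.2,  0.4,  2. ]), array([-0.0008,  0.0017,  0.0007]), array([-112.15520462,  -41.413569  ,  139.95084709]), array([ 0.20812997, -0.83882321,  0.17255041]))
```

View pics/w1.png

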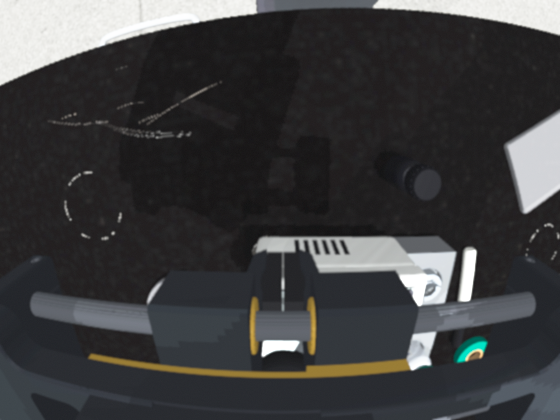

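View pics/z2.png

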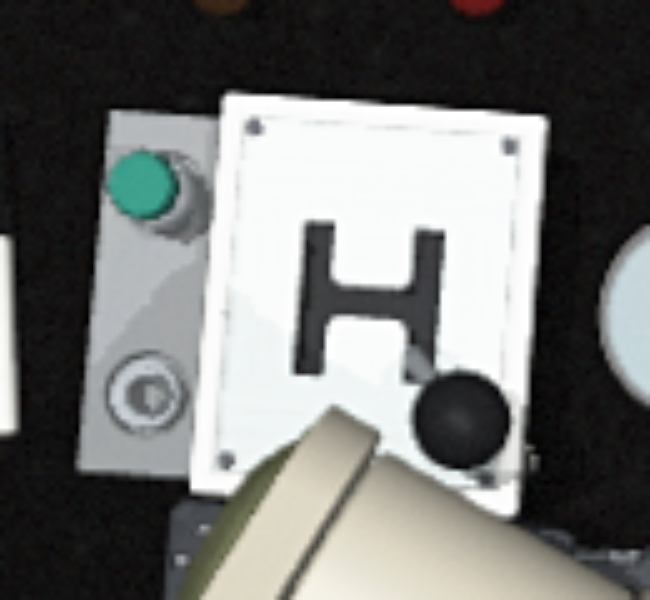

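Wrist view: the ball (about (285,358)) lies straight ahead of the shut fingers, and top view shows nothing has moved. I start the push toward the far side.

Call:
jog_arm(
  plan=[
    [-12,0,1,0,0,0],
    [-22,0,2,0,0,0],
    [-28,0,2,0,0,0],
    [-32,0,2,0,0,0],
    [-36,0,2,0,0,0],
    [-40,0,2,0,0,0],
    [-44,0,2,0,0,0],
    [-48,0,2,0,0,0],
  ],
)

```text
time: 3.5
tool_pos: [0.4877, -0.1361, 0.1368]
tool_rot: [180.0, -0.0, 174.7]
force: [-3.3, -0.1, 3.0]
width: 0.0002
```

```bash
cat >> h.py <<'E'
def look(f):
    p,_=robot.read_camera('top'); im=cv2.resize(p[170:290,170:300],None,fx=5,fy=5); cv2.imwrite('pics/%s.png'%f,im[:,:,::-1])
    p,_=robot.read_camera('side'); im=cv2.resize(p[180:300,250:380],None,fx=5,fy=5); cv2.imwrite('pics/%ss.png'%f,im[:,:,::-1])
E
python3 - <<'E'
from h import *
print(shift(-33,-41,138)); look('z3')
E
```

```text
(array([-31.5,   0.8,  -1.2]), array([ 0.0001, -0.0006, -0.0002]), array([-64.54000764, -41.80012833, 136.81853665]), array([-3.27803321, -0.10984534,  3.00242131]))
```

View pics/z3.png

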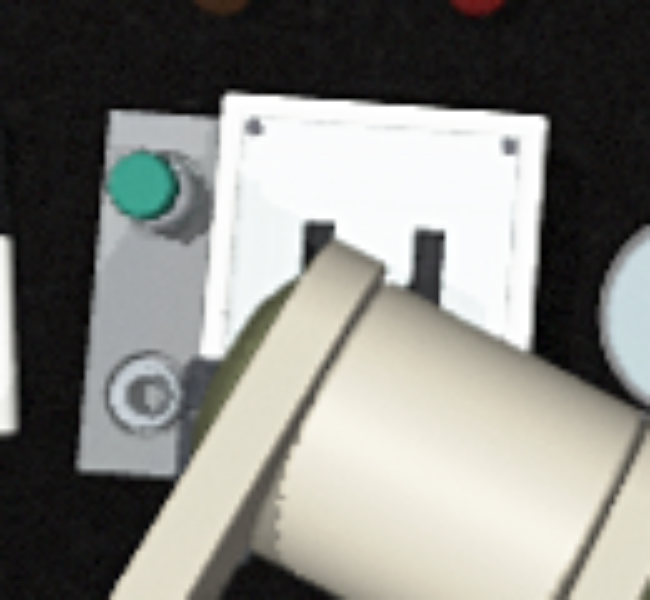

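View pics/z3s.png

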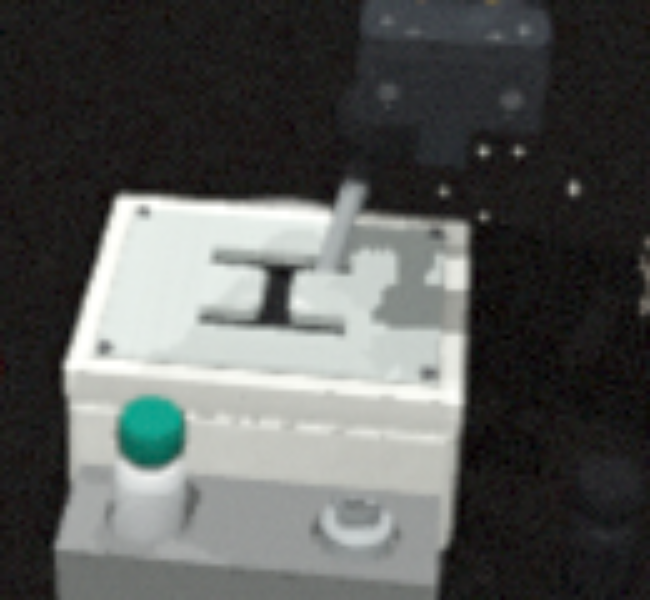

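The side view shows the stem (about (335,230)) moving toward the cross channel at (275,290). I continue carefully.

Call:
jog_arm(
  plan=[
    [-4,0,0,0,0,0],
    [-8,0,0,0,0,0],
    [-12,0,0,0,0,0],
    [-16,0,0,0,0,0],
    [-20,0,0,0,0,0],
    [-24,0,0,0,0,0],
    [-26,0,0,0,0,0],
    [-26,0,0,0,0,0],
  ],
)

```text
time: 4.6
tool_pos: [0.5138, -0.1385, 0.1367]
tool_rot: [-180.0, 0.0, 174.7]
force: [-0.2, -0.3, 0.3]
width: 0.0006
```

Run:
```python
from h import *
print(shift(-31,-41,138)); look('z4')
```

```text
(array([-7.3,  0.9, -1.3]), array([-0.    ,  0.0004, -0.0003]), array([-38.29188031, -41.85590822, 136.70660444]), array([-0.21675154, -0.30404734,  0.34303934]))
```

View pics/z4s.png

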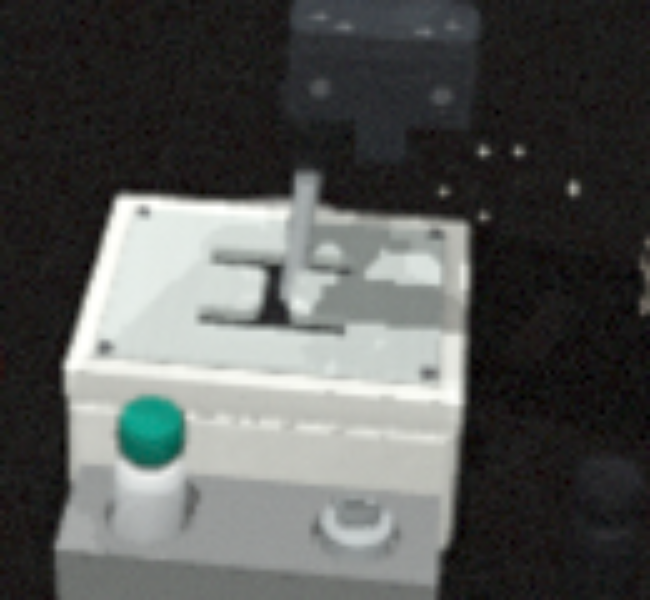

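```bash
cat >> h.py <<'E'
from scipy.optimize import least_squares
def lever(n='side'):
    p,d=robot.read_camera(n); P=cloud(n,d); a=np.radians(YAW)
    D=P[...,:2]-C; X=np.cos(a)*D[...,0]+np.sin(a)*D[...,1]; Y=-np.sin(a)*D[...,0]+np.cos(a)*D[...,1]
    Q=np.stack([X,Y,P[...,2]],-1)*1e3
    m=(d>0)&(Q[...,2]>95)&(Q[...,2]<190)&(abs(Q[...,0])<80)&(abs(Q[...,1])<70)
    v,u=np.nonzero(m); q=Q[m]
    st=q[(q[:,2]<128)&(p[m].min(1)>60)]
    print('stem pts',len(st), np.median(st,0) if len(st) else '')
    for lo in range(95,190,8):
        k=(q[:,2]>=lo)&(q[:,2]<lo+8)
        if k.sum(): print(lo,k.sum(),q[k].min(0).round(),q[k].max(0).round(),np.median(q[k],0).round(1))
    return p,Q,m
E
python3 - <<'E'
from h import *
p,Q,m=lever()
im=np.clip(p[180:300,250:380].astype(float)*3,0,255).astype('uint8'); cv2.imwrite('pics/z5.png',cv2.resize(im,None,fx=5,fy=5)[:,:,::-1])
E
```

```text
stem pts 72 [ -6.08903908 -23.90162539 111.56916333]
95 20 [ -9. -24.  95.] [ -0. -16. 103.] [ -5.1 -20.1  98.8]
103 15 [-11. -26. 103.] [ -2. -19. 111.] [ -6.5 -21.7 107.6]
111 18 [-11. -30. 111.] [ -2. -21. 118.] [ -5.6 -25.3 115.5]
119 14 [-12. -31. 119.] [ -4. -24. 127.] [ -6.3 -26.4 123.1]
127 19 [-33. -35. 127.] [ -1. -24. 135.] [ -8.1 -27.7 132. ]
135 50 [-48. -32. 135.] [ -1. -25. 143.] [-13.9 -27.9 140.1]
143 53 [-48. -33. 144.] [  3. -22. 151.] [-30.6 -26.7 147.5]
151 75 [-47. -39. 151.] [  9. -19. 159.] [-20.  -25.3 154.8]
159 24 [-20. -43. 159.] [  9. -19. 166.] [  2.2 -25.5 160.9]
167 7 [  2. -40. 168.] [  5. -31. 171.] [  2.7 -36.9 168.5]
```

View pics/z5.png

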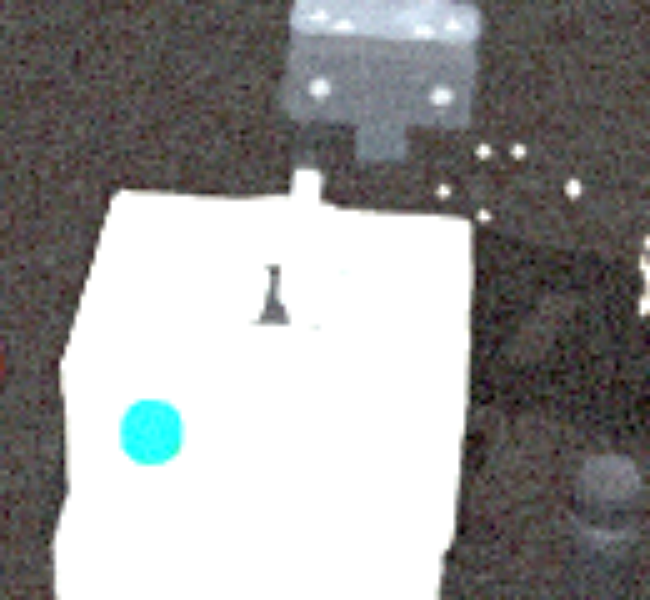

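View pics/z4.png

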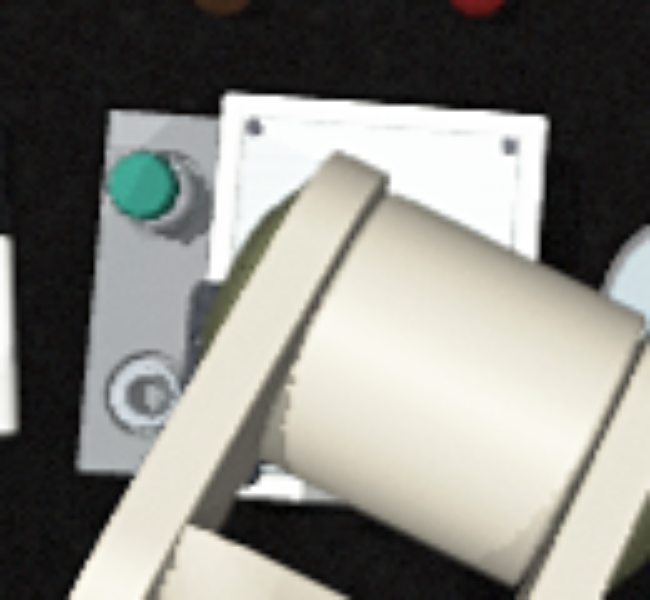

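Call:
jog_arm(
  plan=[
    [-3,0,0,0,0,0],
    [-6,0,0,0,0,0],
    [-8,0,0,0,0,0],
    [-8,0,0,0,0,0],
  ],
)

```text
time: 5.25
tool_pos: [0.5217, -0.1393, 0.1367]
tool_rot: [-180.0, 0.0, 174.7]
force: [-1.5, -0.0, 0.7]
width: 0.0001
```

Run:
```python
from h import *
print(shift(-31,-41,138)); lever()
look('z6')
```

```text
(array([ 0.7,  0.9, -1.3]), array([-0.    ,  0.0003, -0.0003]), array([-30.31494897, -41.85588867, 136.73005679]), array([-1.46621042, -0.00482125,  0.71035897]))
stem pts 71 [ -0.67484819 -22.80049191 111.3998814 ]
95 18 [ -5. -22.  95.] [  4. -16. 103.] [ -0.8 -19.8  99.2]
103 16 [ -5. -29. 103.] [  5. -19. 110.] [ -0.5 -21.7 106.4]
111 16 [ -5. -27. 111.] [  2. -20. 119.] [ -2.1 -23.7 114. ]
119 20 [ -6. -31. 119.] [  3. -22. 127.] [ -1.7 -26.9 123.5]
127 14 [-10. -32. 127.] [  5. -26. 135.] [ -1.5 -28.1 130.3]
135 49 [-40. -55. 135.] [  5. -24. 143.] [ -7.8 -28.  139.1]
143 54 [-40. -49. 143.] [ 15. -22. 151.] [-22.2 -27.1 147.4]
151 75 [-39. -31. 151.] [ 14. -19. 159.] [-11.7 -25.1 154.8]
159 18 [-11. -41. 159.] [ 16. -21. 166.] [ 10.7 -25.8 161. ]
167 4 [ -3. -39. 168.] [ 13. -26. 170.] [ 12.6 -32.2 168.6]
```

View pics/z6s.png

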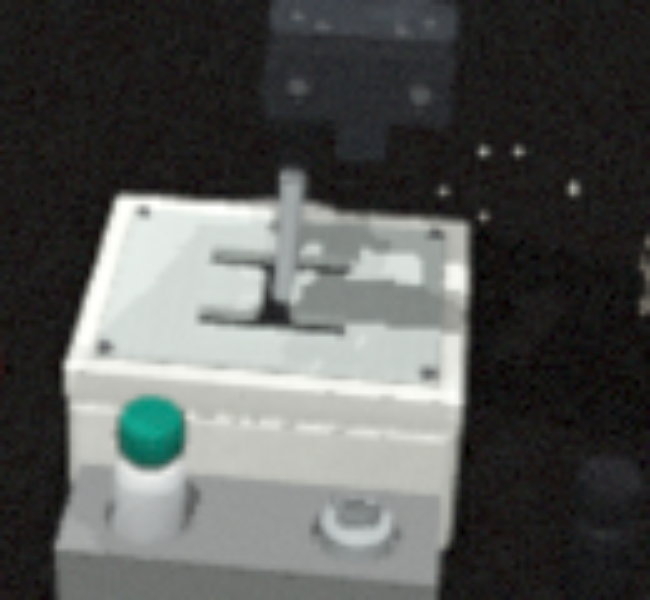

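Call:
jog_arm(
  plan=[
    [10,0,0,0,0,0],
    [22,-15,0,0,0,0],
    [22,-55,0,0,0,0],
    [-10,-55,0,0,0,0],
    [-29,-55,0,0,0,0],
    [-29,-55,0,0,0,0],
    [-29,-55,0,0,0,0],
  ],
)

```text
time: 6.28
tool_pos: [0.5443, -0.197, 0.1367]
tool_rot: [180.0, -0.0, 174.7]
force: [-0.4, 0.7, 0.1]
width: 0.0007
```

Run:
```python
from h import *
print(shift(-1,-80,138)); lever()
look('z7')
```

```text
(array([-1.5, 17.2, -1.3]), array([ 0.0001, -0.0006, -0.0006]), array([ -2.52078341, -97.19866511, 136.7103384 ]), array([-0.43279387,  0.72958118,  0.12117502]))
stem pts 74 [ -0.69878432 -23.83919631 110.81134882]
95 19 [ -5. -23.  95.] [  4. -15. 102.] [ -0.7 -20.2  98.7]
103 18 [ -5. -27. 103.] [  4. -17. 111.] [ -0.5 -22.4 106.9]
111 16 [ -4. -28. 111.] [  2. -19. 119.] [ -0.4 -24.8 115.9]
119 18 [ -6. -32. 119.] [  3. -25. 127.] [ -1.6 -27.4 123. ]
127 18 [-10. -31. 128.] [  5. -25. 135.] [ -0.5 -28.2 131.3]
135 27 [-10. -35. 136.] [  5. -24. 143.] [ -3.3 -28.2 140.1]
143 22 [-17. -35. 144.] [ 10. -23. 151.] [ -3.4 -26.8 148.2]
151 53 [-19. -34. 151.] [ 15. -20. 159.] [ -1.4 -25.  155.2]
159 65 [-19. -42. 159.] [ 16. -20. 167.] [ -5.  -26.1 163.3]
167 86 [-17. -50. 167.] [ 13. -24. 175.] [ -2.6 -30.9 170.5]
175 19 [-10. -45. 175.] [  5. -32. 178.] [ -1.7 -39.3 175.8]
```

View pics/z7s.png

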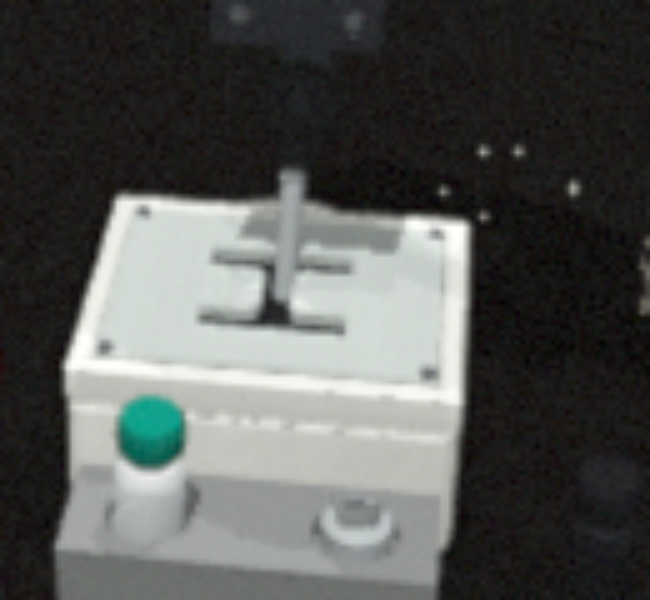

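View pics/z7.png

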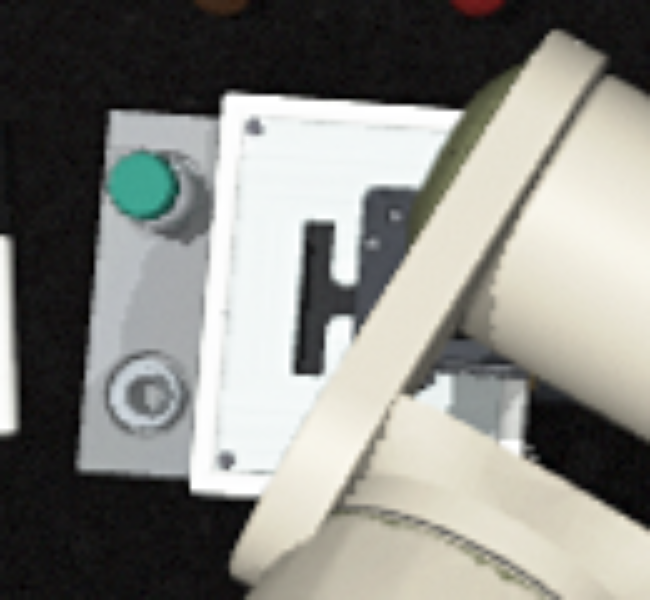

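Call:
jog_arm(
  plan=[
    [-1,12,0,0,0,0],
    [-1,17,0,0,0,0],
    [-1,21,0,0,0,0],
    [-1,25,0,0,0,0],
    [-1,29,0,0,0,0],
    [-1,33,0,0,0,0],
    [-1,37,0,0,0,0],
    [-1,40,0,0,0,0],
  ],
)

```text
time: 7.42
tool_pos: [0.5501, -0.157, 0.137]
tool_rot: [-180.0, 0.0, 174.7]
force: [-0.7, -4.5, 4.3]
width: 0.0007
```

Run:
```python
from h import *
print(shift(-1,0,138)); lever()
```

```text
(array([ 0.6, 56.9, -1.1]), array([-0.0006,  0.0004, -0.0002]), array([ -0.4109817 , -56.86697531, 136.9602268 ]), array([-0.73463954, -4.4919224 ,  4.28475955]))
stem pts 66 [ -1.00035309 -10.29141998 112.17266888]
95 12 [ -4. -11.  95.] [  5.  -6. 102.] [ 0.1 -8.  98.4]
103 19 [ -6. -13. 103.] [  3.  -8. 111.] [ -1.5  -9.4 107.7]
111 16 [ -6. -14. 112.] [  3.  -8. 119.] [ -1.4 -10.6 115.8]
119 18 [ -5. -18. 119.] [  4. -10. 126.] [ -0.9 -12.6 123.7]
127 13 [ -5. -17. 128.] [  4. -10. 135.] [ -0.7 -13.  130.2]
135 26 [-10. -19. 136.] [  6.  -8. 143.] [ -2.7 -11.5 140.1]
143 17 [-13. -15. 144.] [  6.  -7. 151.] [ -2.5 -10.7 145.2]
151 39 [-20. -19. 151.] [ 15.  -3. 159.] [ -4.8  -6.2 156.2]
159 63 [-20. -21. 159.] [ 15.  -1. 166.] [ -2.6  -6.3 163.3]
167 79 [-20. -23. 167.] [ 16.  -3. 175.] [ -2.4  -8.6 170.7]
175 10 [-12. -12. 175.] [  6.  -7. 177.] [ -1.9  -9.7 176. ]
```

The lever is moving along the cross channel (x stays ≈ -1). I continue.

Call:
jog_arm(
  plan=[
    [0,5,0,0,0,0],
    [0,10,0,0,0,0],
    [0,15,0,0,0,0],
    [0,20,0,0,0,0],
    [0,25,0,0,0,0],
    [0,30,0,0,0,0],
    [0,35,0,0,0,0],
    [0,40,0,0,0,0],
  ],
)

```text
time: 8.48
tool_pos: [0.5537, -0.1168, 0.1367]
tool_rot: [180.0, -0.0, 174.7]
force: [0.5, -3.2, 2.3]
width: 0.0004
```

Run:
```python
from h import *
print(shift(-1,6.5,138)); lever()
```

```text
(array([ 0.5, 23. , -1.3]), array([ 0.0001, -0.0001, -0.0003]), array([ -0.54507541, -16.48758838, 136.74821529]), array([ 0.49275482, -3.22440745,  2.30059489]))
stem pts 54 [ -1.56158848  16.97355607 112.92927493]
95 13 [-4. 10. 95.] [  5.  17. 103.] [ 0.4 14.4 99.1]
103 11 [ -4.  15. 104.] [  3.  18. 111.] [  0.3  17.2 107.5]
111 12 [ -5.  14. 111.] [  3.  20. 119.] [ -1.7  17.4 114.5]
119 16 [ -5.  14. 119.] [  3.  20. 127.] [ -2.6  18.1 123. ]
127 11 [ -6.  16. 127.] [  3.  23. 134.] [ -1.4  20.  129.5]
135 25 [ -9.  17. 136.] [  7.  28. 142.] [ -1.6  22.6 138.9]
143 5 [-10.  25. 143.] [  4.  34. 151.] [  0.3  29.9 148.1]
151 39 [-19.  25. 151.] [ 14.  37. 159.] [ -2.2  33.6 155.9]
159 61 [-19.  23. 159.] [ 17.  39. 167.] [ -2.3  35.  163.1]
167 82 [-19.  21. 167.] [ 15.  39. 175.] [ -3.6  31.7 170.6]
175 8 [ -7.  29. 175.] [  9.  34. 177.] [ -0.6  32.  175.4]
```

Call:
jog_arm(
  plan=[
    [0,5,0,0,0,0],
    [0,9,0,0,0,0],
    [0,13,0,0,0,0],
    [0,16,0,0,0,0],
    [0,19,0,0,0,0],
    [0,21,0,0,0,0],
    [0,21,0,0,0,0],
  ],
)

```text
time: 9.4
tool_pos: [0.5557, -0.096, 0.1368]
tool_rot: [180.0, -0.0, 174.7]
force: [0.7, 0.8, 0.8]
width: 0.0005
```

Run:
```python
from h import *
print(shift(-1,6.5,138)); lever(); look('z8')
```

```text
(array([ 0.5,  2.1, -1.2]), array([ 0.0003, -0.0001, -0.0001]), array([ -0.54685293,   4.3741165 , 136.77190357]), array([0.71005936, 0.82683468, 0.76472504]))
stem pts 50 [ -0.97384189  31.10417875 110.71906288]
95 12 [-5. 25. 96.] [  3.  31. 103.] [ 0.1 27.6 99.3]
103 15 [ -5.  26. 104.] [  3.  32. 111.] [ -1.   29.9 107.9]
111 9 [ -5.  29. 113.] [  3.  34. 117.] [ -1.   32.7 114.5]
119 14 [ -5.  31. 120.] [  3.  37. 127.] [ -1.   34.7 122.6]
127 11 [ -9.  36. 131.] [  7.  44. 135.] [ -1.5  40.4 133.2]
135 6 [ -7.  40. 135.] [  5.  43. 138.] [ -0.4  42.1 135.4]
143 20 [-15.  49. 143.] [ 10.  57. 151.] [ -3.3  53.2 148.5]
151 53 [-19.  46. 151.] [ 16.  61. 159.] [ -2.4  55.4 155.5]
159 82 [-20.  38. 159.] [ 17.  60. 167.] [ -2.3  54.2 163.2]
167 72 [-16.  39. 167.] [ 15.  59. 174.] [ -1.5  50.9 169.9]
```

View pics/z8s.png

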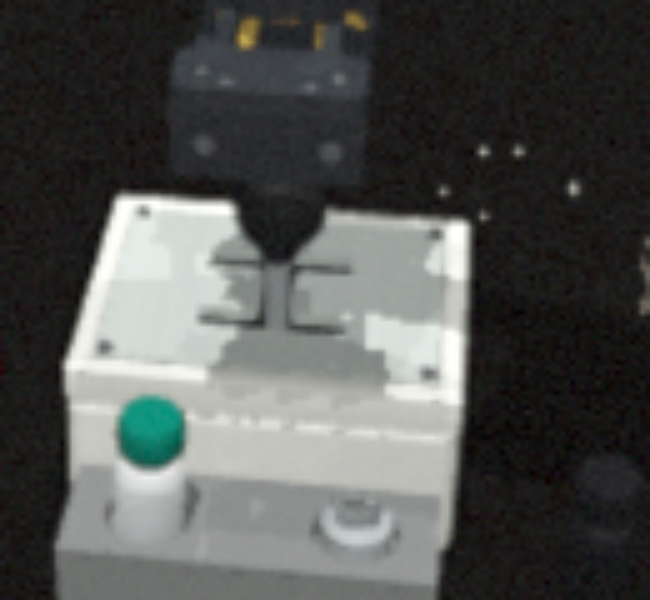

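The side view shows the stem at about (276,290), at the left end of the cross channel. I add a small nudge to the end, then come round behind the ball on the near side.

Call:
jog_arm(
  plan=[
    [0,2,0,0,0,0],
    [0,2,0,0,0,0],
    [0,-8,0,0,0,0],
    [25,-10,0,0,0,0],
    [50,-8,0,0,0,0],
    [50,20,0,0,0,0],
    [50,36,0,0,0,0],
    [50,36,0,0,0,0],
  ],
)

```text
time: 10.55
tool_pos: [0.5095, -0.0553, 0.1368]
tool_rot: [-180.0, 0.0, 174.8]
force: [-0.6, -0.9, 1.0]
width: 0.0007
```

Run:
```python
from h import *
print(shift(-28,42,138)); lever(); look('z9')
```

```text
(array([-22.3,   1.4,  -1.2]), array([-0.0001,  0.0002,  0.0013]), array([-50.29252303,  40.61710334, 136.79554908]), array([-0.63187716, -0.85004188,  0.95545305]))
stem pts 48 [ -1.05825401  31.46337967 109.99853722]
95 12 [-5. 24. 95.] [  3.  31. 102.] [-1.  28.7 98.5]
103 13 [ -5.  28. 103.] [  3.  32. 110.] [ -1.   30.8 106.4]
111 13 [ -5.  30. 111.] [  3.  35. 119.] [ -1.2  32.9 115. ]
119 10 [ -5.  33. 120.] [  3.  38. 126.] [-1.000e-01  3.630e+01  1.223e+02]
127 15 [ -9.  35. 130.] [  7.  44. 134.] [ -1.6  40.8 131.5]
135 25 [-59.  43. 136.] [  4.  56. 143.] [-45.1  54.1 140.1]
143 52 [-60.  49. 143.] [ 14.  58. 151.] [-44.9  55.4 147.5]
151 49 [-58.  48. 151.] [ 16.  62. 159.] [ -0.7  58.1 155. ]
159 60 [-10.  44. 159.] [ 17.  61. 167.] [  2.7  57.  163.3]
167 88 [ -9.  31. 167.] [ 15.  59. 175.] [  1.3  50.6 172. ]
175 20 [ -6.  35. 175.] [  5.  49. 177.] [ -1.2  43.2 176.2]
```

View pics/z9s.png

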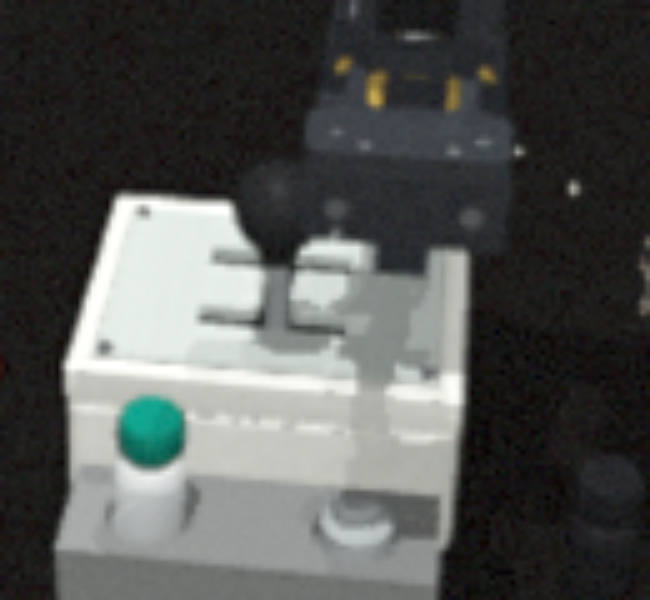

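View pics/z9.png

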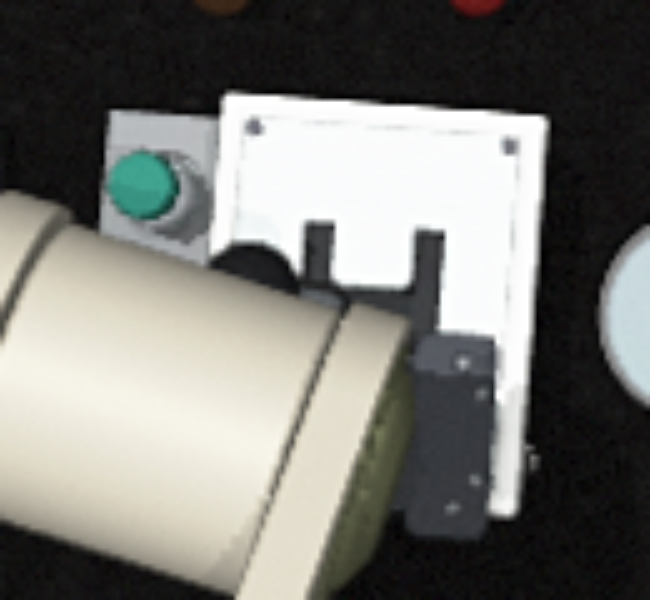

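The lever stands in the left column (ball about (270,195) in the side view) with the finger behind it on the near side. I push to the far slot.

Call:
jog_arm(
  plan=[
    [-10,1,0,0,0,0],
    [-18,1,0,0,0,0],
    [-23,1,0,0,0,0],
    [-28,1,0,0,0,0],
    [-33,1,0,0,0,0],
    [-38,1,0,0,0,0],
    [-43,1,0,0,0,0],
    [-48,1,0,0,0,0],
  ],
)

```text
time: 11.7
tool_pos: [0.5573, -0.0592, 0.1367]
tool_rot: [180.0, -0.0, 174.7]
force: [-3.2, 0.2, 1.0]
width: 0.0005
```

Run:
```python
from h import *
print(shift(20,42,138)); look('z10')
```

```text
(array([-22.3,   0.8,  -1.3]), array([ 0.0001, -0.0004, -0.0003]), array([ -2.30189729,  41.19272733, 136.71617235]), array([-3.19095183,  0.23884229,  1.03602497]))
```

View pics/z10s.png

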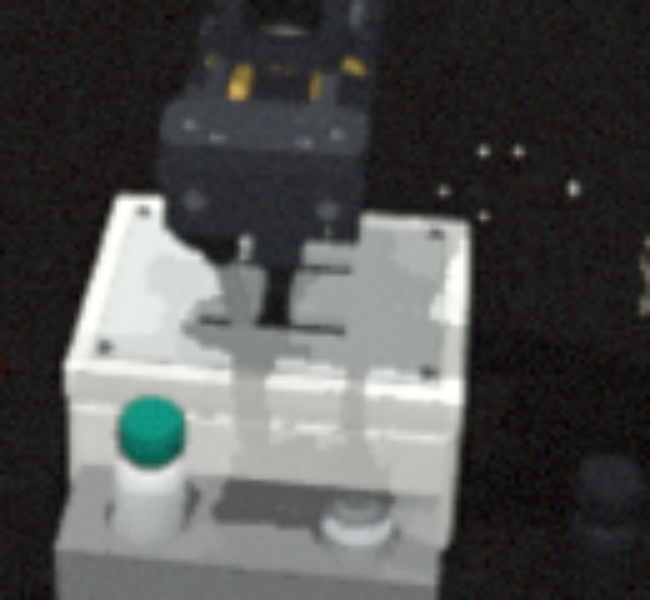

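Call:
jog_arm(
  plan=[
    [-5,0,0,0,0,0],
    [-10,0,0,0,0,0],
    [-14,0,0,0,0,0],
    [-17,0,0,0,0,0],
    [-20,0,0,0,0,0],
    [-22,0,0,0,0,0],
    [-24,0,0,0,0,0],
  ],
)

```text
time: 12.68
tool_pos: [0.5809, -0.0614, 0.1366]
tool_rot: [180.0, -0.0, 174.7]
force: [-5.4, -0.4, -1.8]
width: 0.0005
```

Run:
```python
from h import *
print(shift(22,42,138)); lever(); look('z11')
```

```text
(array([-0.6,  0.9, -1.4]), array([ 0.0001, -0.0008, -0.0003]), array([ 21.34861268,  41.13126292, 136.62377846]), array([-5.40749737, -0.39202937, -1.76987641]))
stem pts 53 [ 33.75980442  33.3886024  109.96743531]
95 13 [26. 25. 96.] [ 34.  33. 103.] [29.8 29.6 99. ]
103 14 [ 28.  27. 103.] [ 38.  34. 110.] [ 32.8  32.5 107. ]
111 16 [ 32.  31. 111.] [ 42.  37. 119.] [ 35.6  34.6 114.9]
119 11 [ 34.  34. 120.] [ 47.  43. 127.] [ 38.7  41.9 124.6]
127 16 [ 35.  37. 127.] [ 51.  52. 135.] [ 38.6  42.7 129.9]
135 39 [ 11.  51. 135.] [ 61.  58. 143.] [ 31.1  54.6 140.5]
143 80 [ 11.  49. 143.] [ 65.  60. 151.] [ 37.1  56.7 147. ]
151 24 [ 15.  56. 151.] [ 62.  61. 155.] [ 48.   58.5 152.4]
```

View pics/z11s.png

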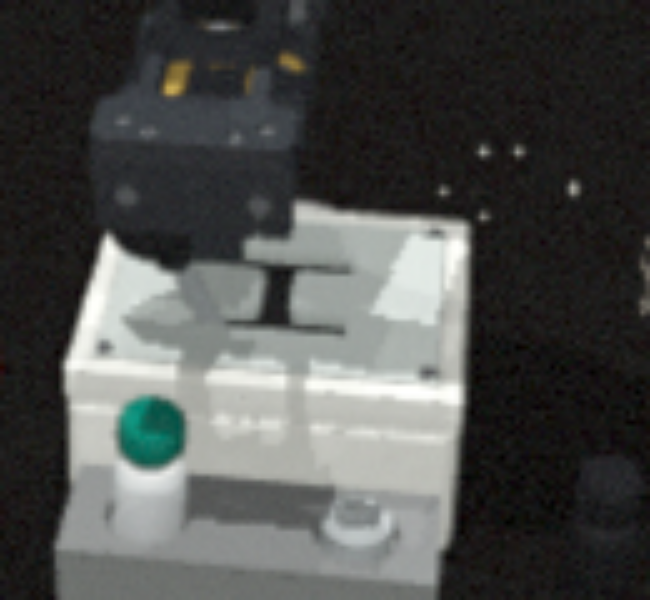

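Call:
jog_arm(
  plan=[
    [-1,0,0,0,0,0],
    [-2,0,0,0,0,0],
    [-3,0,0,0,0,0],
    [-3,0,0,0,0,0],
  ],
)

```text
time: 13.32
tool_pos: [0.5823, -0.0615, 0.1363]
tool_rot: [180.0, -0.3, 174.7]
force: [-11.8, -0.9, 0.1]
width: 0.0006
```

Run:
```python
from h import *
print(shift(22,42,138)); lever()
```

```text
(array([ 0.9,  0.8, -1.7]), array([ 0.0002, -0.0051, -0.0001]), array([ 22.84232622,  41.15212988, 136.3022207 ]), array([-11.79249376,  -0.89618369,   0.12159041]))
stem pts 55 [ 35.59471602  32.15620949 108.94421392]
95 16 [28. 26. 95.] [ 36.  32. 103.] [31.2 29.2 98.9]
103 13 [ 30.  26. 104.] [ 40.  34. 109.] [ 33.8  31.9 107.6]
111 13 [ 32.  29. 112.] [ 42.  36. 117.] [ 35.8  34.5 114.6]
119 15 [ 35.  32. 119.] [ 49.  43. 127.] [ 40.7  40.9 124.1]
127 12 [ 14.  33. 128.] [ 56.  51. 135.] [ 39.6  42.3 131. ]
135 41 [ 13.  48. 135.] [ 65.  58. 143.] [ 37.9  55.2 140.5]
143 85 [ 13.  50. 143.] [ 67.  61. 151.] [ 39.   56.4 146.7]
151 18 [ 15.  57. 151.] [ 60.  60. 154.] [ 48.9  57.8 151.9]
```

The lever is at its stop: the force rose to 12 N with little motion, and the ball is at x≈50. I back off toward the near side, rise, and check.

Call:
jog_arm(
  plan=[
    [8,0,0,0,0,0],
    [30,0,0,0,0,0],
    [80,0,0,0,0,0],
    [110,0,-20,0,0,0],
    [140,-10,-70,0,0,0],
    [170,-20,-110,0,0,0],
    [170,-20,-110,0,0,0],
    [170,-20,-110,0,0,0],
  ],
)

```text
time: 14.38
tool_pos: [0.4132, -0.0658, 0.2464]
tool_rot: [-180.0, 0.0, 174.7]
force: [0.3, 0.3, -0.1]
width: 0.0004
```

Run:
```python
from h import *
print(robot.get_state()['tool_pos'],robot.get_state()['force']); lever(); look('z12')
p,d=snap('top','top9')
```

```text
[ 0.41315268 -0.06582842  0.24643319] [ 0.30552549  0.32281858 -0.05195909]
stem pts 51 [ 33.83783071  32.4052317  109.8013072 ]
95 15 [26. 23. 95.] [ 36.  34. 103.] [ 29.8  29.9 100. ]
103 13 [ 28.  29. 104.] [ 40.  34. 111.] [ 32.1  32.  108.1]
111 13 [ 32.  30. 111.] [ 42.  37. 119.] [ 35.5  34.4 115.6]
119 15 [ 34.  35. 120.] [ 47.  44. 127.] [ 38.8  42.  125.2]
127 14 [ 33.  31. 128.] [ 45.  45. 134.] [ 36.   40.2 129.7]
135 21 [ 34.  47. 135.] [ 66.  58. 143.] [ 46.7  54.5 140.4]
143 51 [ 31.  40. 143.] [ 66.  61. 151.] [ 48.1  56.6 147.6]
151 82 [ 31.  38. 151.] [ 66.  60. 159.] [ 46.2  55.9 155.2]
159 108 [ 34.  29. 159.] [ 65.  59. 167.] [ 47.2  49.3 163. ]
167 22 [ 40.  36. 167.] [ 57.  51. 170.] [ 49.7  43.5 167.5]
```

View pics/z12s.png

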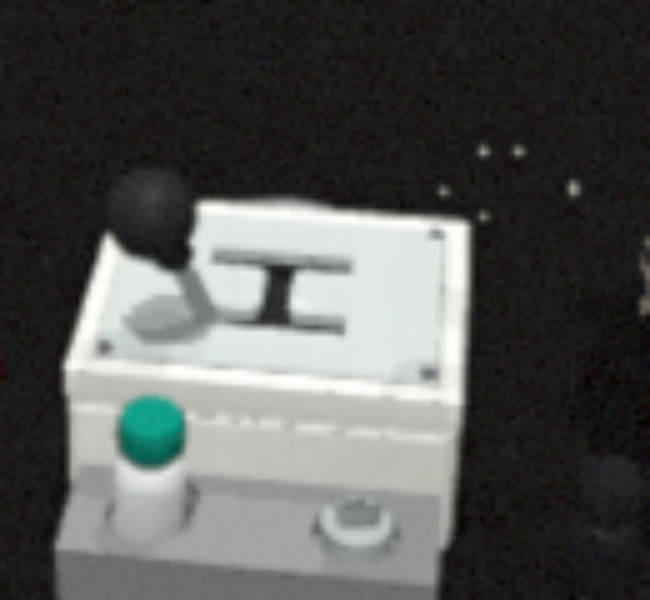

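View pics/top9.png

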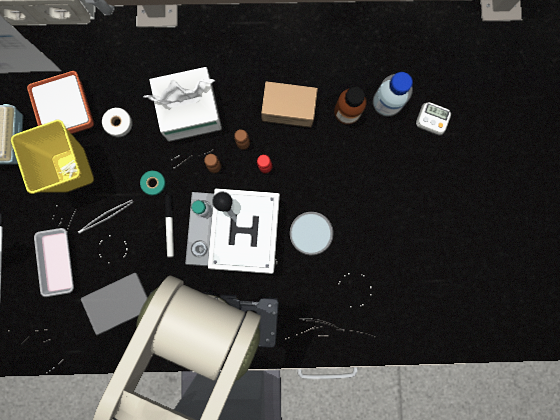

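Run:
```python
from h import *
for f,(r0,r1,c0,c1) in (('top1',(240,268,248,276)),('top9',(188,216,211,237))):
    p=np.load('pics/'+f+'.npz')['p']; m=np.zeros((420,560),'uint8'); m[r0:r1,c0:c1]=p[r0:r1,c0:c1].max(2)<75
    n,l,s,_=cv2.connectedComponentsWithStats(m); k=1+s[1:,4].argmax(); m=(l==k).astype('uint8')
    m=cv2.morphologyEx(m,cv2.MORPH_OPEN,cv2.getStructuringElement(2,(9,9)))
    (u,v),r=cv2.minEnclosingCircle(np.argwhere(m)[:,::-1].astype('float32')); print(f,u,v,r,w2sel(ray('top',u,v,.15)))
a=np.load('pics/top1.npz')['p'];b=np.load('pics/top9.npz')['p']
print('diff outside',[(n,np.abs(a[s].astype(int)-b[s]).max()) for n,s in(('dish',np.s_[205:262,285:340]),('marker',np.s_[180:262,160:178]),('vialplug',np.s_[195:260,186:207]))])
im=cv2.resize(b[170:290,170:300],None,fx=5,fy=5); cv2.imwrite('pics/z13.png',im[:,:,::-1])
```

```text
top1 261.78350830078125 253.61856079101562 9.6505126953125 [-45.12769358 -40.08518363 150.        ]
top9 222.22413635253906 202.22413635253906 10.313992500305176 [ 45.85570978  40.7555973  150.        ]
diff outside [('dish', np.int64(19)), ('marker', np.int64(31)), ('vialplug', np.int64(82))]
```

View pics/z13.png

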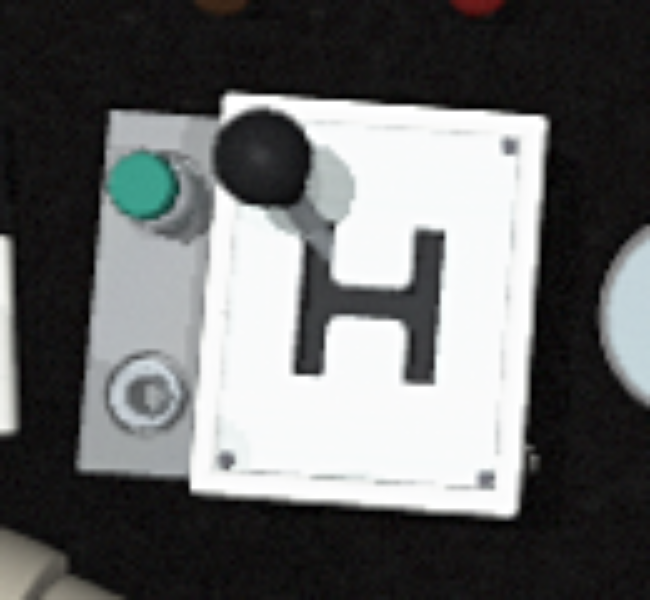

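Two views put the ball at x≈46 to 48.5 mm, against about 50 mm for home. I push once more, a little firmer, to confirm the stop.

Run:
```python
from h import *
print(shift(0,41,137)); print(shift(23,41,137))
```

```text
(array([-145.6,   19.5,  108.6]), array([ 0.0007, -0.0017,  0.0002]), array([-145.37990046,   21.41187133,  245.79831102]), array([-0.14347621,  0.23120646, -0.26549722]))
(array([-168.6,   19.5,  108.5]), array([ 0.0007, -0.0017,  0.0002]), array([-145.37990046,   21.41187133,  245.79831102]), array([-0.14347621,  0.23120646, -0.26549722]))
```

Call:
jog_arm(
  plan=[
    [-40,19,40,0,0,0],
    [-85,19,90,0,0,0],
    [-125,19,104,0,0,0],
    [-150,19,104,0,0,0],
    [-160,19,104,0,0,0],
    [-164,19,104,0,0,0],
    [-168,19,104,0,0,0],
    [-168,19,104,0,0,0],
  ],
)

```text
time: 15.58
tool_pos: [0.5813, -0.0624, 0.1428]
tool_rot: [180.0, -0.1, 174.7]
force: [-4.0, 0.5, 0.5]
width: 0.0006
```

Run:
```python
from h import *
print(shift(23,41,141))
```

```text
(array([-1.2,  0.8,  1.8]), array([ 0.0001, -0.0012, -0.0003]), array([ 21.83388733,  40.197989  , 142.82277751]), array([-4.03843192,  0.49032619,  0.52846836]))
```

Call:
jog_arm(
  plan=[
    [-2,0,0,0,0,0],
    [-4,0,0,0,0,0],
    [-4,0,0,0,0,0],
  ],
)

```text
time: 15.95
tool_pos: [0.583, -0.0625, 0.1424]
tool_rot: [180.0, -0.5, 174.7]
force: [-18.6, 1.0, 6.9]
width: 0.0007
```

Run:
```python
from h import *
print(shift(23,41,141))
```

```text
(array([0.6, 0.8, 1.4]), array([ 0.0003, -0.0081,  0.    ]), array([ 23.56340363,  40.2490222 , 142.44494185]), array([-18.5854759 ,   0.97744501,   6.93415543]))
```

That is a hard stop: 4 mm commanded gave 1.7 mm of motion and 18.6 N. I retreat.

Call:
jog_arm(
  plan=[
    [6,0,0,0,0,0],
    [30,0,0,0,0,0],
    [80,0,0,0,0,0],
    [110,0,-20,0,0,0],
    [140,-10,-70,0,0,0],
    [170,-20,-110,0,0,0],
    [170,-20,-110,0,0,0],
    [170,-20,-110,0,0,0],
  ],
)

```text
time: 16.95
tool_pos: [0.4149, -0.067, 0.2523]
tool_rot: [180.0, 0.0, 174.7]
force: [0.6, 0.5, 0.5]
width: 0.0003
```

Run:
```python
from h import *
print(robot.get_state()['force']); lever(); look('z14')
```

```text
[0.56678363 0.50754957 0.49919953]
stem pts 55 [ 34.03779902  32.5245056  110.01336217]
95 17 [27. 23. 95.] [ 36.  32. 103.] [30.1 29.5 99.5]
103 11 [ 30.  28. 104.] [ 40.  35. 110.] [ 33.7  32.1 107.2]
111 16 [ 32.  30. 112.] [ 42.  38. 118.] [ 35.5  34.5 114.5]
119 12 [ 34.  33. 120.] [ 47.  43. 127.] [ 38.7  39.6 123.9]
127 17 [ 33.  32. 127.] [ 44.  45. 134.] [ 36.9  40.4 129.8]
135 20 [ 34.  47. 136.] [ 61.  58. 143.] [ 47.6  54.1 140. ]
143 58 [ 31.  40. 143.] [ 65.  62. 151.] [ 46.1  56.9 147.6]
151 78 [ 31.  37. 151.] [ 66.  61. 159.] [ 47.   54.7 155.7]
159 106 [ 34.  32. 159.] [ 65.  58. 167.] [ 48.2  49.7 163. ]
167 23 [ 42.  36. 167.] [ 57.  49. 169.] [ 49.3  42.8 167.9]
```

View pics/z14.png

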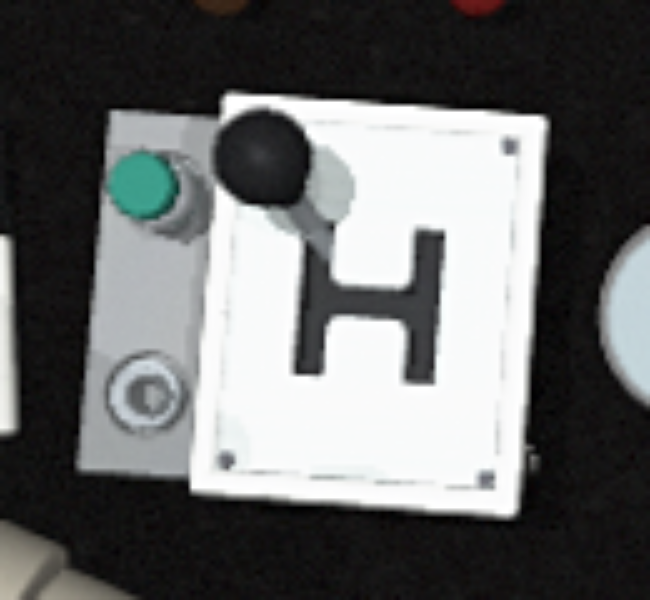

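View pics/z14s.png

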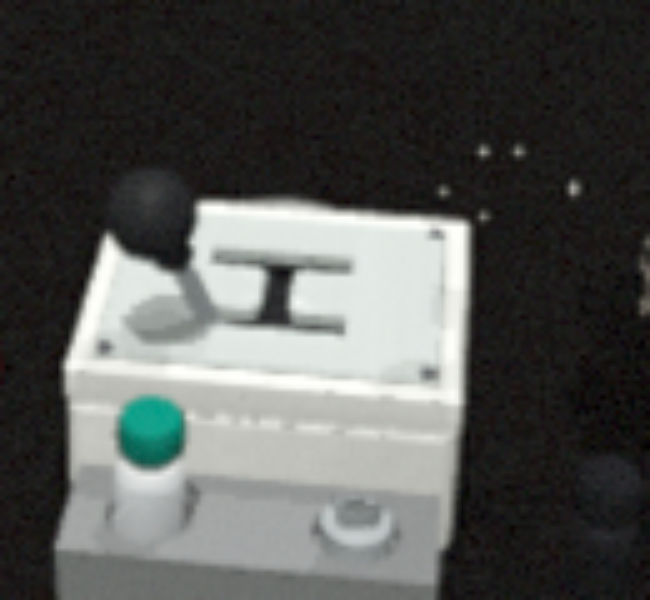

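The lever did not move any further, so it is home. The ball is at (262,155) in the top view and the vial and plug are undisturbed. I hand in.

```bash
python3 -c "
from rig import robot
print(robot.close_job())"
```

```text
the job is handed in; nothing more can be done
None
```

The lever is in the far left slot, beside the far dock where the green-capped vial stands, and the job was handed in at about 17 s. I pushed it with the shut fingertips, without gripping. It went out of the near right slot, along the cross channel, and into the far left slot. In the checks along the way it did not enter any other slot.

- **Home position:** A second, firmer push of 4 mm moved the tip only about 1.7 mm and the force rose to 18.6 N, so the lever is against its stop. After I backed off it had not moved any further.
- **Disagreement:** The cameras put the ball a little short of the nominal 50 mm: about 48.5 mm from the side and 46 mm from the top. Finger contact put it at about 51 mm. I trusted the hard stop, because the side view also read 1 to 2 mm low in the cross channel.
- **Other items:** In the last pictures the vial and plug stand as before. A comparison of top views from before and after the main pushes showed only small changes around the dish and marker. The larger change around the vial and plug looks like the lever's shadow.
- **At hand-in:** The fingers were clear of everything, and the force reading was near zero.

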